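# Hang the washed sauce pot on the warm-air drier and switch it on

### The arm

A 6-joint arm with a two-finger parallel gripper is mounted at the origin on a cart in front of the work surface, level with it; the furniture and walls round the work are solid. World frame = base frame: x ahead of the robot, y to its left, z up, the work surface at z = 0. Lengths are in m, angles in rad, forces in N, time in s.
With the tool pointing down it reaches from about 0.3 to 0.875 m from the base axis. Payload 6.4 kg.
Tool frame: the origin (TCP) lies on the mounting face of the last link; the fingertips stand 173 mm ahead of it and the grasp point (between the pads) lies 155 mm ahead of it (ctrl.grip_point_offset is the distance from the TCP to the grasp point, in m); z points along the fingers, y is the line along which they close (so a half turn about z gives the same grasp; the last joint's range is limited). The gripper opens to 85 mm and grips with 20 to 120 N. Pads are 22 mm wide; open, the fingers measure 114 mm over their backs; the gripper's body (76 mm by 85 mm) begins 54 mm behind the grasp point. The pads swing forward as they close: fully open they stand 13 mm farther back than shut.
Start: joints at [0.995, 0.181, 1.607, -0, 1.354, -0.206], TCP at [0.208, 0.536, 0.405] pointing down, gripper open.
Joint ranges: [-2.99, 2.99], [-0.89, 2.07], [0.3, 2.58], [-1.14, 4.28], [0, 2.63], [-3.12, 3.12]. Speed limits (rad/s): [2.57, 2.57, 3.01, 3.14, 3.14, 3.14].

### API

Orientations are given as a unit quaternion [w, x, y, z].
In Python, from bench import status, imaging, ctrl, models gives the robot as it stands.
- The arm moves only by the tool send_rows, never from a script. Its argument "commands" is a list that holds one entry, the list of rows, each a list of 6 numbers: the shift along the tool's x, y, z normalised to -1 to 1, where 1 is 3 cm, then the turn, a rotation vector about the tool's x, y, z normalised to -1 to 1, where 1 is 0.1 rad. A call has 1 to 8 rows; each row shifts and turns the commanded pose from where the row before left it, along the tool's axes as they then stand; what a row does not reach is not made up. A row lasts 1/12 s, in which the tool goes at most 41.7 mm and 7.16 degrees, less where a joint would pass 70% of its speed; a pose out of reach is approached as far as the arm can. A call with a number of a shift or a turn outside -1 to 1 is refused whole. A call with a gripper value outside its range is refused whole. "jaw" is the opening, from 0 (shut) to 1 (fully open), set as the call begins (left out, the last holds). The fingers move at their own pace and stop on an object; the grip force is fixed at half the most. Time passes only in rows, so rows that do not move let the fingers close. It gives the time, the measured TCP pose, the force, the opening and the grip force at its end, in the units of the state.
- status.get_obs(): the state, without advancing time (a new reading comes with each control period).
- imaging.camera(name): name is "scene" or "top" or "wrist"; returns a dict with "image" (384x512x3 uint8, blue, green, red), "depth" (384x512 float32, m along the optical axis (not along the pixel's ray), 0 where there is no reading), "mtx" (3x3 intrinsics, pixels), "k1" (the pictures are not rectified: a ray, as slopes to the right and down, at radius r is drawn at 1 + k1 r^2 times it, then the intrinsics apply), "pose" (4x4, takes a point from camera to world coordinates). Camera axes: x right, y down, z forward; pixel columns grow to the right and rows downward; lengths in m; the calibration is good to about 2 mm. A picture is of the moment at which its call begins.
- ctrl.hand_in(): hands the job in; it is judged then, once.
Trained networks look in a picture, given as the dict that the camera call returned (one of the last four; its "shot" number tells which), for a name from the list of things; names that differ only in an ending like _2 or _b are one class to them, and where a whole thing is asked for, a point or a joint stands for the part that bears it (a point fixed in the world has none). Each returns a list of dicts, best first, with "confidence" (0 to 1); they miss things now and then, are a little off and sometimes report something else, mostly with a low value. They report only what shows in the picture. A call takes as long as a camera call. They do not tell look-alikes from the thing itself.
- models.recognise(picture, name): "centre" ([column, row] in pixels, amid what is visible of it).
- models.regions_of(picture, name): "region" (384x512 bool, what is visible of it) and "centre" ([column, row] in pixels, amid what is visible of it).
The state is a dict: "time_s": time; "q": joint angles; "dq": joint speeds; "joint_efforts": joint torques, N m; "eef_pos": TCP position; "eef_rot": TCP orientation; "wrist_force": force on the tool from outside, world axes, zero at the start; "torque": the same for the moment, N m; "opening": opening from 0.0 (shut) to 1.0 (fully open); "grasp_force": force on a finger pad.
Only numpy, scipy, OpenCV 4.12 (cv2) and the standard library are available. Lean on these libraries where they do the work, as an engineer would, in place of code of your own. Each camera call takes 0.05 s, during which the arm holds its last target. There are 200 camera calls.

### The job

Hang the washed steel pot that stands upside down on the worktop on the free slanted peg of the drier: slide it on mouth first until it sits fully home, with the end of the peg against the inside of its base, and let go of it. Switch the blower on by flipping the toggle over to the green dot. Leave the pot that already hangs on the other peg, the two sauce tubs and the salt shaker as they are.

Things in the scene. Friction and masses are not known exactly. Their poses are not given: they have to be found in the camera images.
- pot: the washed pot to hang: plain steel ramekin, 0.11 kg, 52 mm high, mouth 67 mm and base 50 mm across, evenly tapered. It stands mouth down, base on top, and can be gripped from above across the base end (50 to 58 mm wide). Inside it is at least 40 mm wide and 50 mm deep; base 2 mm thick. Origin: centre of the outside of the base; z axis from base to mouth (down at the start)
- drier: warm-air drier, a fixed steel plinth 170 mm deep (x), 300 mm wide (y), flat top 60 mm above the worktop. Origin on the worktop under its middle; x to its back (away from the robot at zero yaw), y to its left, z up. Two pegs lean to its front, 35 degrees from vertical: the right one is free, the left one, 110 mm beside it, holds a pot. The toggle stands on a black plate at its right end
- right_peg: the free peg: steel tube 20 mm across with dark air slots, foot flange 42 mm. Origin at its foot, at x +35, y -20, z +56 mm of the drier; z axis along the peg to its free end, 108 mm from the origin. A pot that is home has the outside of its base about 110 mm from the origin along this axis, its mouth towards the foot; let go, it sags about 14 mm across the peg until it bears on it
- right_peg_tip (a point): centre of the free end of the free peg
- blower_switch (a joint): angle of the toggle, rad: -0.33 leaning to the drier's front (white dot, off, as at the start), 0 upright, +0.33 leaning to its back (green dot, on). It snaps from upright to the side it is on and stays; about 2 N at its end push it over. Its pivot is on the drier at x -30, y -112, z +66 mm; it swings in the drier's x-z plane
- switch_tip (a point): centre of the round end of the toggle's bat, 40 mm from the pivot; the bat is 14 mm thick near its end and sticks out 36 mm from its collar
- pot_mouth (a point): centre of the mouth of the washed pot, 52 mm from its origin
- hung_pot: the like pot that already hangs mouth down on the left peg, loose; to be left hanging. Origin at the centre of the outside of its base, z axis to its mouth
- tub_yellow: lidded yellow sauce tub 66x73x37 mm standing on the worktop, origin under its middle; leave alone
- tub_green: lidded green sauce tub 66x73x37 mm standing on the worktop, origin under its middle; leave alone
- shaker: white salt shaker 68 mm across, 115 mm high, standing on the worktop, origin under its middle; leave alone
Things that resemble listed ones, but are neither listed nor needed, are in the scene too. Leave any blue or purple look-alike of the pot alone.

How it is judged:
By the outcome, as a careful person would: the job done as asked, in the order asked, and still so for the second after the job is handed in, with the robot touching nothing.
It also fails if it takes over 50 s, if anything falls off the work surface, if the arm or the gripper's body presses on something with over 40 N, if the wrist force passes 120 N, or if a joint passes its speed limit or range.

## Working session

There is one attempt and no reset: what is moved stays moved. The work goes in short steps, Python scripts to look and compute and a tool call to move; the robot and the scene stay as the last step left them, time stands still between calls to the robot, and variables do not carry over. Pictures are saved under pics/ and viewed, at most 10 in all, crops included, and the job is handed in when it is done.

Besides the shell and the picture viewer there is one more tool, called after ">>>" in YAML: its name, and indented under it one key for each argument. send_rows: Moves the arm, as the interface text tells. Its arguments: {"type":"object","properties":{"commands":{"type":"array"},"jaw":{"type":"number"}},"required":["commands"]}

```bash
mkdir -p pics; ls
cat > h.py <<'E'
import numpy as np, cv2
from scipy.spatial.transform import Rotation as R
from bench import status, imaging, ctrl, models
def rot(q): return R.from_quat([q[1],q[2],q[3],q[0]])
def pts(c, uv, d=None):
    uv=np.array(uv,float).reshape(-1,2); K=c['mtx']
    n=np.c_[(uv[:,0]-K[0,2])/K[0,0],(uv[:,1]-K[1,2])/K[1,1]]; s=n.copy()
    for _ in range(8): s=n/(1+c['k1']*(s**2).sum(1,keepdims=True))
    if d is None: d=c['depth'][uv[:,1].round().astype(int),uv[:,0].round().astype(int)]
    d=np.asarray(d)*np.ones(len(uv))
    p=np.c_[s*d[:,None],d]
    return p@c['pose'][:3,:3].T+c['pose'][:3,3]
def cloud(c,mask):
    v,u=np.nonzero(mask&(c['depth']>0)); return pts(c,np.c_[u,v])
E
python3 - <<'E'
from h import *
o=status.get_obs(); print(o)
for n in ['scene','top']:
    c=imaging.camera(n); cv2.imwrite(f'pics/{n}0.png',c['image']); print(n,c['pose'].round(3).tolist(),c['k1'])
    for t in ['pot','drier','right_peg','hung_pot','blower_switch','tub_yellow','tub_green','shaker']:
        for r in models.regions_of(c,t)[:5]:
            p=cloud(c,r['region']); 
            if len(p): print(t,round(r['confidence'],2),np.round(r['centre']),np.median(p,0).round(3),p.min(0).round(3),p.max(0).round(3))
E
```

```text
pics
{'time_s': 0.0, 'q': array([ 9.94702466e-01,  1.81532135e-01,  1.60799351e+00, -3.63502318e-05,
        1.35379920e+00, -2.06309470e-01]), 'dq': array([ 4.47813571e-04,  6.38229006e-05,  4.32189858e-04, -9.17490758e-04,
        2.06926042e-03, -8.95059599e-04]), 'joint_efforts': array([-4.08021906e-04, -4.44868362e+01, -3.51337373e+01, -9.92735545e-05,
        9.16380814e-03,  1.60847293e-05]), 'eef_pos': array([0.20766704, 0.53592011, 0.40379591]), 'eef_rot': array([-3.13836072e-04,  1.83836637e-01,  9.82956429e-01, -8.07427400e-04]), 'wrist_force': array([-0.289907  ,  0.37008261, -0.7875216 ]), 'torque': array([0.03028232, 0.00391426, 0.0167538 ]), 'grasp_force': 0.0, 'opening': 0.9974390652459992}
scene [[0.483, -0.658, 0.578, -0.274], [-0.876, -0.371, 0.31, -0.567], [0.01, -0.656, -0.755, 1.184], [0.0, 0.0, 0.0, 1.0]] -0.14563670562318373
pot 0.93 [292. 245.] [ 0.477 -0.293  0.047] [ 0.46  -0.32  -0.003] [ 0.515 -0.264  0.057]
pot 0.93 [329. 261.] [ 0.479 -0.404  0.041] [ 0.459 -0.433 -0.003] [ 0.517 -0.366  0.057]
pot 0.92 [259. 236.] [ 0.444 -0.19   0.045] [ 0.426 -0.214 
[... 836 characters left out ...]
[ 0.487 -0.283  0.051] [ 0.458 -0.322 -0.002] [ 0.522 -0.255  0.058]
pot 0.61 [333. 275.] [ 0.389 -0.288  0.051] [ 0.36  -0.319 -0.001] [ 0.421 -0.263  0.061]
pot 0.55 [292. 247.] [ 0.453 -0.181  0.051] [ 0.424 -0.211 -0.004] [ 0.491 -0.154  0.06 ]
drier 0.71 [180. 201.] [0.561 0.109 0.062] [ 0.467 -0.028 -0.007] [0.674 0.307 0.151]
right_peg 0.87 [178. 192.] [0.583 0.107 0.089] [0.537 0.088 0.064] [0.611 0.126 0.151]
hung_pot 0.85 [128. 198.] [0.555 0.215 0.133] [0.52  0.188 0.057] [0.606 0.272 0.156]
tub_yellow 0.64 [308. 167.] [ 0.657 -0.224  0.037] [ 0.624 -0.26  -0.004] [ 0.701 -0.192  0.044]
tub_green 0.84 [389. 185.] [ 0.616 -0.434  0.037] [ 0.583 -0.479 -0.001] [ 0.647 -0.401  0.043]
```

Run:
```python
import cv2
a=cv2.imread('pics/scene0.png')[120:320,110:390]; cv2.imwrite('pics/s1.png',cv2.resize(a,None,fx=2.8,fy=2.8,interpolation=cv2.INTER_CUBIC))
a=cv2.imread('pics/top0.png')[130:300,100:420]; cv2.imwrite('pics/t1.png',cv2.resize(a,None,fx=2.5,fy=2.5,interpolation=cv2.INTER_CUBIC))
```

```text
(no output)
```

View pics/s1.png

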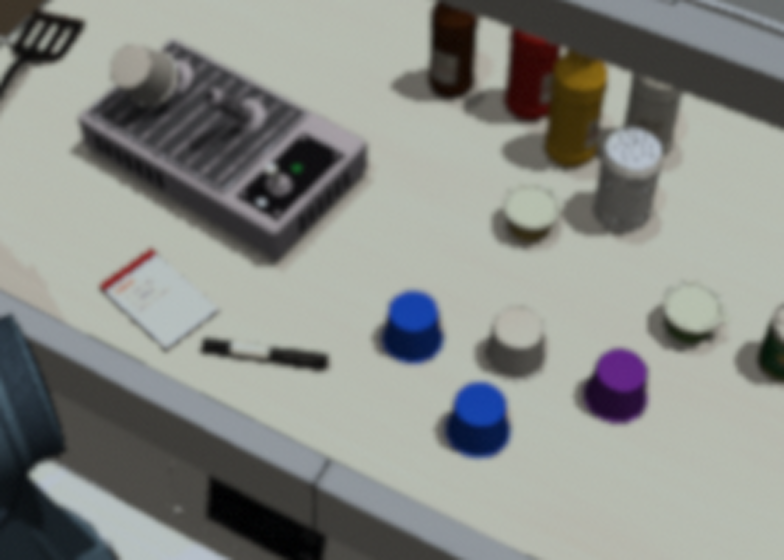

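View pics/t1.png

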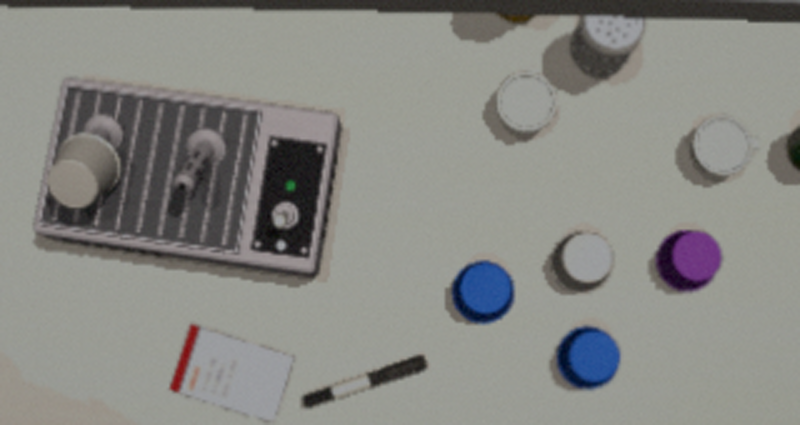

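Candidates in the scene view: blue (259,236), blue (280,274), purple (329,261) and plain steel (292,245). The steel one at about (0.487, -0.286) matches. The right peg is free, and the toggle leans to the white dot. Next I fit the drier and pot poses.

Run:
```python
from h import *
from scipy.optimize import minimize
cs={n:imaging.camera(n) for n in ['scene','top']}
for n,c in cs.items():
    P=cloud(c,np.ones((384,512),bool))
    box=(P[:,0]>.42)&(P[:,0]<.75)&(P[:,1]>-.08)&(P[:,1]<.36)
    T=P[box&(abs(P[:,2]-.059)<.009)]
    r=cv2.minAreaRect((T[:,:2]*1000).astype(np.float32)); print(n,'rect mm',r,'z',np.median(T[:,2]))
    # steel pot base
    b=P[(np.hypot(P[:,0]-.487,P[:,1]+.286)<.045)&(P[:,2]>.043)]
    if len(b): cc=cv2.minEnclosingCircle((b[:,:2]*1000).astype(np.float32)); print('pot',cc,b[:,2].max(),np.median(b[:,2]))
    for t in ['right_peg','blower_switch','switch_tip','right_peg_tip']:
        for q in models.regions_of(c,t)[:1]:
            p=cloud(c,q['region'])
            print(t,q['confidence'],q['centre'],len(p), p[p[:,2]>p[:,2].max()-.012].mean(0).round(3) if len(p) else '')
            if t=='right_peg':
                p=p[p[:,2]>.08]; m=p.mean(0); print(m, np.linalg.svd(p-m)[2][0])
    s=P[(P[:,0]>.5)&(P[:,0]<.62)&(P[:,1]>-.05)&(P[:,1]<.06)&(P[:,2]>.08)]
    if len(s): print('sw',len(s),s.mean(0).round(3),s.min(0),s.max(0))
```

```text
scene rect mm ((569.81640625, 127.87735748291016), (303.1263122558594, 176.16217041015625), 83.92304992675781) z 0.06066085571940638
pot ((491.2292785644531, -288.042724609375), 28.518686294555664) 0.057534907829672965 0.05113171975342223
right_peg 0.52 [196.5, 154.9] 212 [0.543 0.108 0.141]
[0.56222807 0.10396679 0.11506831] [ 0.65290572 -0.08260603 -0.75292122]
switch_tip 0.2 [299.1, 195.0] 348 [ 0.657 -0.224  0.037]
right_peg_tip 0.73 [296.4, 240.6] 465 [ 0.489 -0.288  0.051]
sw 25 [0.516 0.02  0.096] [0.50860803 0.01537457 0.08042504] [0.5230219  0.02693909 0.10672636]
top rect mm ((567.6025390625, 130.09716796875), (300.43359375, 172.6385040283203), 83.18680572509766) z 0.06225307715091821
pot ((490.5675354003906, -287.6619567871094), 26.9915714263916) 0.058362308050032397 0.051881262497774694
right_peg 0.87 [177.0, 191.0] 283 [0.544 0.112 0.145]
[0.56664261 0.1085276  0.11798753] [-0.65007894  0.08922026  0.75461057]
switch_tip 0.53 [180.9, 199.1] 6911 [0.544 0.115 0.145]
right_peg_tip 0.67 [179.9, 188.8] 264 [0.545 0.112 0.146]
sw 28 [0.515 0.023 0.102] [0.50880966 0.01646521 0.08800931] [0.52341453 0.02922854 0.10889308]
```

>>> send_rows:
  commands:
    - [[-0.62, -0.74, 0, 0, 0, 0], [-0.62, -0.74, 0, 0, 0, 0], [-0.62, -0.74, 0, 0, 0, 0], [-0.62, -0.74, 0, 0, 0, 0], [-0.62, -0.74, 0, 0, 0, 0], [-0.62, -0.74, 0, 0, 0, 0], [-0.62, -0.74, 0, 0, 0, 0], [-0.62, -0.74, 0, 0, 0, 0]]
  jaw: 1

```text
time_s: 2.07
eef_pos: [0.2824, 0.3155, 0.4048]
eef_rot: [0.0, 0.184, 0.983, 0.0]
wrist_force: [-0.0, 0.5, 0.0]
opening: 1.001
grasp_force: 0.0
```

>>> send_rows:
  commands:
    - [[-0.62, -0.74, 0, 0, 0, 0], [-0.62, -0.74, 0, 0, 0, 0], [-0.62, -0.74, 0, 0, 0, 0], [-0.62, -0.74, 0, 0, 0, 0], [-0.62, -0.74, 0, 0, 0, 0], [-0.62, -0.74, 0, 0, 0, 0], [-0.62, -0.74, 0, 0, 0, 0], [-0.62, -0.74, 0, 0, 0, 0]]

```text
time_s: 2.73
eef_pos: [0.357, 0.096, 0.405]
eef_rot: [0.001, 0.184, 0.983, 0.0]
wrist_force: [1.5, -0.4, -0.6]
opening: 1.001
grasp_force: 0.0
```

>>> send_rows:
  commands:
    - [[-0.62, -0.74, 0, 0, 0, 0], [-0.62, -0.74, 0, 0, 0, 0], [-0.62, -0.74, 0, 0, 0, 0], [-0.62, -0.74, 0, 0, 0, 0], [-0.62, -0.74, 0, 0, 0, 0], [-0.62, -0.74, 0, 0, 0, 0], [-0.62, -0.74, 0, 0, 0, 0], [-0.62, -0.74, 0, 0, 0, 0]]

```text
time_s: 3.4
eef_pos: [0.4317, -0.1235, 0.4049]
eef_rot: [0.0, 0.184, 0.983, -0.0]
wrist_force: [-0.0, -0.2, -0.6]
opening: 1.001
grasp_force: 0.0
```

>>> send_rows:
  commands:
    - [[-0.62, -0.74, 0, 0, 0, 0], [-0.62, -0.74, 0, 0, 0, 0], [-0.62, -0.74, 0, 0, 0, 0], [-0.62, -0.74, 0, 0, 0, 0], [-0.62, -0.74, 0, 0, 0, 0], [0, 0, 0, 0, 0, 0], [0, 0, 0, 0, 0, 0]]

```text
time_s: 3.98
eef_pos: [0.4781, -0.2603, 0.4043]
eef_rot: [-0.0, 0.185, 0.983, 0.0]
wrist_force: [0.6, -0.2, -0.1]
opening: 0.999
grasp_force: 0.0
```

Run:
```python
from h import *
o=status.get_obs(); print(o['time_s'],o['eef_pos'],o['eef_rot'])
c=imaging.camera('wrist'); cv2.imwrite('pics/w1.png',c['image'])
P=cloud(c,np.ones((384,512),bool))
b=P[(np.hypot(P[:,0]-.490,P[:,1]+.288)<.045)&(P[:,2]>.046)]
print(len(b), cv2.minEnclosingCircle((b[:,:2]*1000).astype(np.float32)),b.mean(0),b[:,2].max())
t=np.array([.490,-.288,.036])
print('delta tool mm', rot(o['eef_rot']).inv().apply(t-o['eef_pos'])*1000)
```

```text
3.9833 [ 0.47806232 -0.26027977  0.40429145] [-3.28568476e-04  1.84808936e-01  9.82774391e-01  2.13645123e-04]
18308 ((477.2607421875, -286.25341796875), 40.220211029052734) [ 0.46201679 -0.28280648  0.27797015] 0.32955154937751596
delta tool mm [-21.45855703 -21.60025219 368.26955973]
```

View pics/w1.png

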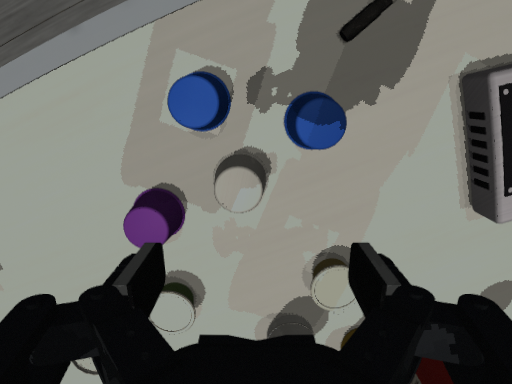

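The wrist view shows the plain steel pot at (240,188), between blue (200,100), blue (315,120) and purple (155,215). That confirms the choice, so I'll refine its centre.

Run:
```python
from h import *
o=status.get_obs()
c=imaging.camera('wrist')
P=cloud(c,np.ones((384,512),bool))
b=P[(np.hypot(P[:,0]-.490,P[:,1]+.288)<.045)&(abs(P[:,2]-.052)<.004)]
cc=cv2.minEnclosingCircle((b[:,:2]*1000).astype(np.float32)); m=(b.min(0)+b.max(0))/2
print(len(b),cc,b.mean(0),m)
t=np.r_[b[:,:2].mean(0),.036]
print('delta tool mm', rot(o['eef_rot']).inv().apply(t-o['eef_pos'])*1000)
```

```text
1833 ((491.12359619140625, -285.13189697265625), 26.475719451904297) [ 0.49026135 -0.28446315  0.05160982] [ 0.49113636 -0.28525771  0.05116246]
delta tool mm [-21.06100107 -19.31959865 368.24575101]
```

>>> send_rows:
  commands:
    - [[-0.35, -0.34, 0.6, 0, 0, 0], [-0.36, -0.34, 0.9, 0, 0, 0], [0, 0, 0.9, 0, 0, 0], [0, 0, 0.9, 0, 0, 0], [0, 0, 0.9, 0, 0, 0], [0, 0, 0.6, 0, 0, 0], [0, 0, 0.4, 0, 0, 0], [0, 0, 0, 0, 0, 0]]

```text
time_s: 4.75
eef_pos: [0.4896, -0.284, 0.2462]
eef_rot: [-0.002, 0.183, 0.983, 0.001]
wrist_force: [-0.7, 0.6, 0.1]
opening: 0.999
grasp_force: 0.0
```

>>> send_rows:
  commands:
    - [[0, 0, 0.6, 0, 0, 0], [0, 0, 0.6, 0, 0, 0], [0, 0, 0.5, 0, 0, 0], [0, 0, 0.2, 0, 0, 0], [0, 0, 0, 0, 0, 0]]

```text
time_s: 5.17
eef_pos: [0.4905, -0.2853, 0.1916]
eef_rot: [-0.0, 0.184, 0.983, 0.0]
wrist_force: [0.2, 0.4, 0.1]
opening: 1.002
grasp_force: 0.0
```

>>> send_rows:
  commands:
    - [[0, 0, 0, 0, 0, 0], [0, 0, 0, 0, 0, 0], [0, 0, 0, 0, 0, 0], [0, 0, 0, 0, 0, 0], [0, 0, 0, 0, 0, 0], [0, 0, 0, 0, 0, 0], [0, 0, 0, 0, 0, 0], [0, 0, 0, 0, 0, 0]]
  jaw: 0.2

```text
time_s: 5.83
eef_pos: [0.4913, -0.2863, 0.1942]
eef_rot: [0.001, 0.184, 0.983, -0.001]
wrist_force: [-3.0, 2.3, 9.5]
opening: 0.649
grasp_force: 61.9
```

>>> send_rows:
  commands:
    - [[0, 0, -0.3, 0, 0, 0], [0, 0, -0.7, 0, 0, 0], [0, 0, -1, 0, 0, 0], [0, 0, -1, 0, 0, 0], [0, 0, -1, 0, 0, 0], [0, 0, -1, 0, 0, 0], [0, 0, -1, 0, 0, 0], [0, 0, 0, 0, 0, 0]]

```text
time_s: 6.5
eef_pos: [0.4919, -0.2869, 0.3801]
eef_rot: [0.005, 0.184, 0.983, -0.003]
wrist_force: [1.4, -0.7, -0.7]
opening: 0.648
grasp_force: 63.4
```

```bash
cat > plan.py <<'E'
from h import *
import sys
C=np.array([.5685,.129,0]); yaw=-.114
X=np.array([np.cos(yaw),np.sin(yaw),0]); Y=np.array([-X[1],X[0],0]); Z=np.array([0,0,1.])
FOOT=C+.035*X-.02*Y+.056*Z; A=-np.sin(np.radians(35))*X+np.cos(np.radians(35))*Z
def goal(s,off=0):  # TCP at s (m) along peg axis, tool z=-A, tool y=+Y
    return FOOT+s*A+off*np.cross(A,Y), R.from_matrix(np.c_[np.cross(Y,-A),Y,-A])
def delta(s,off=0):
    o=status.get_obs(); r=rot(o['eef_rot']); p,g=goal(s,off)
    print('t',o['time_s'],'pos',o['eef_pos'],'goal',p,'world d',p-o['eef_pos'])
    print('tool d mm',r.inv().apply(p-o['eef_pos'])*1000,'rotvec tool',(r.inv()*g).as_rotvec(), 'goal-frame d mm', g.inv().apply(p-o['eef_pos'])*1000)
E
python3 - <<'E'
from plan import *
delta(.324)
c=imaging.camera('scene'); print([ (x['confidence'],x['centre'],cloud(c,x['region']).mean(0)) for x in models.regions_of(c,'pot')])
cv2.imwrite('pics/l.png',c['image'])
E
```

```text
t 6.5 pos [ 0.49194167 -0.2868746   0.38008462] goal [0.41636526 0.12628822 0.32140526] world d [-0.07557641  0.41316282 -0.05867936]
tool d mm [220.39851708 358.22030125  54.41767711] rotvec tool [-0.08389124 -0.59621275 -0.24558319] goal-frame d mm [133.66283175 401.8839285  -21.95744895]
[(0.86, [330.0, 259.8], array([ 0.48543402, -0.40275492,  0.03311518])), (0.85, [256.3, 237.4], array([ 0.44629726, -0.18787357,  0.0367556 ])), (0.73, [277.5, 268.2], array([ 0.38006473, -0.29887513,  0.0350831 ])), (0.62, [300.0, 201.6], array([ 0.47811604, -0.28943144,  0.21711917]))]
```

>>> send_rows:
  commands:
    - [[0.3, 0.5, 0, 0, 0, 0], [0.52, 0.85, 0, 0, 0, 0], [0.52, 0.85, 0, 0, 0, 0], [0.52, 0.85, 0, 0, 0, 0], [0.52, 0.85, 0, 0, 0, 0], [0.52, 0.85, 0, 0, 0, 0], [0.52, 0.85, 0, 0, 0, 0], [0.52, 0.85, 0, 0, 0, 0]]

```text
time_s: 7.27
eef_pos: [0.4491, -0.0611, 0.3703]
eef_rot: [-0.001, 0.184, 0.983, 0.0]
wrist_force: [0.6, 0.4, -1.2]
opening: 0.646
grasp_force: 63.3
```

>>> send_rows:
  commands:
    - [[0.52, 0.85, 0, 0, 0, 0], [0.52, 0.85, 0, 0, 0, 0], [0.52, 0.85, 0, 0, 0, 0], [0.52, 0.85, 0, 0, 0, 0], [0.52, 0.85, 0, 0, 0, 0], [0.52, 0.85, 0.3, 0, 0, 0], [0.5, 0.8, 0.7, 0, 0, 0], [0.3, 0.5, 0.8, 0, 0, 0]]

```text
time_s: 7.93
eef_pos: [0.4091, 0.161, 0.3172]
eef_rot: [0.0, 0.183, 0.983, 0.0]
wrist_force: [1.1, -1.0, -2.2]
opening: 0.652
grasp_force: 63.3
```

>>> send_rows:
  commands:
    - [[0, 0, 0, -0.13, -0.9, -0.37], [0, 0, 0, -0.13, -0.9, -0.37], [0, 0, 0, -0.13, -0.9, -0.37], [0, 0, 0, -0.13, -0.9, -0.37], [0, 0, 0, -0.13, -0.9, -0.37], [0, 0, 0, -0.13, -0.9, -0.37], [0, 0, 0, -0.06, -0.5, -0.2], [0, 0, 0, 0, 0, 0]]

```text
time_s: 8.6
eef_pos: [0.4085, 0.1588, 0.3159]
eef_rot: [0.292, 0.057, 0.955, -0.013]
wrist_force: [-1.4, 0.4, -1.9]
opening: 0.647
grasp_force: 63.6
```

Run:
```python
from plan import *
print(status.get_obs()['q'])
delta(.324)
c=imaging.camera('top'); cv2.imwrite('pics/t3.png',c['image']); 
for c in [imaging.camera('scene'),c]:
  for x in models.regions_of(c,'pot'):
    p=cloud(c,x['region']); m=np.median(p,0)
    if m[2]>.08 and m[1]<.18: q=(p-FOOT)@np.c_[np.cross(A,Y),Y,A]; print(x['confidence'],x['centre'],m,'peg frame',q.min(0),q.max(0),np.percentile(q,[3,97],axis=0))
w=imaging.camera('wrist')['image']; a=imaging.camera('scene')['image'][80:272,100:356]
b=cv2.imread('pics/t3.png')[120:312,80:336]
cv2.imwrite('pics/c3.png',np.hstack([cv2.resize(i,(400,300)) for i in (a,b)]))
```

```text
[ 0.14609059 -0.16402553  2.20469056 -0.27276378  0.53922773 -1.11125127]
t 8.6 pos [0.40845481 0.15882468 0.31585317] goal [0.41636526 0.12628822 0.32140526] world d [ 0.00791045 -0.03253647  0.00555209]
tool d mm [-12.90596312 -31.34707125   1.67923072] rotvec tool [ 0.00544769 -0.018188   -0.00693315] goal-frame d mm [-12.65413815 -31.42543312   2.08267059]
0.62 [170.8, 157.3] [0.50275519 0.12970199 0.17192592] peg frame [-0.01958247 -0.04058084 -0.00530599] [0.04979381 0.13579512 0.25968095] [[-0.01529972 -0.00763831  0.01539001]
 [ 0.04656897  0.09958282  0.21492427]]
```

View pics/c3.png

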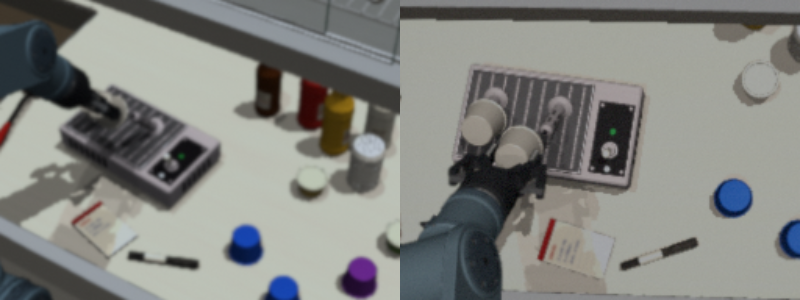

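The held pot is about 32 mm too far left, close to the hung pot, but the force shows no contact. Correcting onto the peg axis.

>>> send_rows:
  commands:
    - [[-0.1, -0.5, 0, 0, -0.18, 0], [-0.33, -0.54, 0, 0, 0, 0], [0, 0, 0, 0, 0, 0], [0, 0, 0, 0, 0, 0]]

```text
time_s: 9.23
eef_pos: [0.4173, 0.126, 0.3252]
eef_rot: [0.301, 0.059, 0.952, -0.013]
wrist_force: [-0.7, -0.5, -0.6]
opening: 0.646
grasp_force: 63.6
```

Run:
```python
from plan import *
delta(.324)
M=np.c_[np.cross(A,Y),Y,A]
t=imaging.camera('top'); s=imaging.camera('scene')
for n,c in (('top',t),('scene',s)):
  for x in models.regions_of(c,'pot')+models.regions_of(c,'hung_pot'):
    p=cloud(c,x['region']); q=(p-FOOT)@M; k=(abs(q[:,1])<.045)&(q[:,2]>.11)&(q[:,2]<.2)&(abs(q[:,0])<.05)
    print(n,round(x['confidence'],2),np.round(x['centre']),np.median(p,0).round(3),k.sum(),np.percentile(q[k],[2,98],axis=0).round(3) if k.sum()>30 else '')
a=s['image'][90:234,110:302]; b=t['image'][140:266,90:258]
cv2.imwrite('pics/c4.png',np.hstack([cv2.resize(i,(400,300),interpolation=2) for i in (a,b)]))
```

```text
t 9.2333 pos [0.41731148 0.12601401 0.32515825] goal [0.41636526 0.12628822 0.32140526] world d [-0.00094622  0.00027421 -0.00375299]
tool d mm [2.95506283 0.12033459 2.51168475] rotvec tool [ 0.00470098  0.00208451 -0.01105697] goal-frame d mm [2.94824509 0.16479174 2.51716737]
top 0.89 [375. 236.] [ 0.491 -0.394  0.05 ] 0 
top 0.79 [292. 248.] [ 0.452 -0.181  0.051] 0 
top 0.74 [334. 272.] [ 0.389 -0.288  0.051] 0 
top 0.59 [165. 207.] [0.52  0.111 0.207] 584 [[-0.035 -0.03   0.133]
 [ 0.007  0.024  0.187]]
top 0.85 [133. 196.] [0.553 0.214 0.135] 0 
scene 0.87 [279. 273.] [ 0.378 -0.299  0.039] 0 
scene 0.75 [331. 259.] [ 0.48  -0.404  0.045] 0 
scene 0.6 [256. 238.] [ 0.445 -0.189  0.047] 0 
scene 0.47 [181. 148.] [0.522 0.095 0.186] 132 [[-0.033 -0.032  0.13 ]
 [ 0.025 -0.001  0.182]]
scene 0.58 [159. 156.] [0.538 0.202 0.106] 1
```

View pics/c4.png

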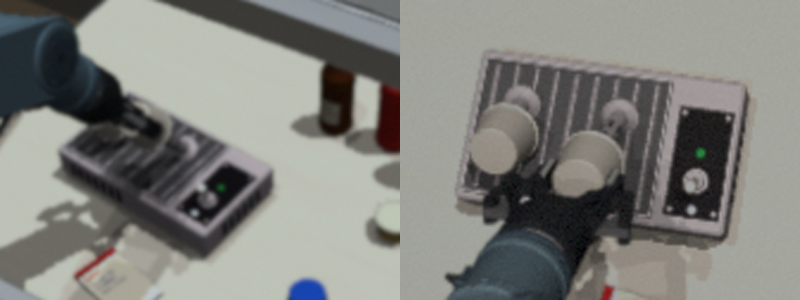

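Pot is coaxial with the peg, with its mouth about 25 mm above the tip. The right-hand crop shows the pot above the free peg and the hung pot clear of it. Sliding on.

>>> send_rows:
  commands:
    - [[0.1, 0, 0.3, 0, 0, 0], [0, 0, 0.4, 0, 0, 0], [0, 0, 0.4, 0, 0, 0], [0, 0, 0.4, 0, 0, 0], [0, 0, 0.3, 0, 0, 0], [0, 0, 0.2, 0, 0, 0], [0, 0, 0, 0, 0, 0]]

```text
time_s: 10.12
eef_pos: [0.4487, 0.1234, 0.2728]
eef_rot: [0.3, 0.057, 0.952, -0.013]
wrist_force: [-0.5, -0.4, -1.8]
opening: 0.648
grasp_force: 63.6
```

>>> send_rows:
  commands:
    - [[0, 0, 0.15, 0, 0, 0], [0, 0, 0.15, 0, 0, 0], [0, 0, 0.1, 0, 0, 0], [0, 0, 0, 0, 0, 0]]

```text
time_s: 10.45
eef_pos: [0.4557, 0.1226, 0.2639]
eef_rot: [0.301, 0.058, 0.952, -0.013]
wrist_force: [0.0, 0.7, -0.8]
opening: 0.647
grasp_force: 63.6
```

Run:
```python
from plan import *
delta(.249); print(status.get_obs()['wrist_force'])
M=np.c_[np.cross(A,Y),Y,A]
t=imaging.camera('top')
for x in models.regions_of(t,'pot'):
    p=cloud(t,x['region']); q=(p-FOOT)@M; k=(abs(q[:,1])<.045)&(q[:,2]>.04)&(abs(q[:,0])<.05)&(q[:,2]<.14)
    if k.sum()>30: print(k.sum(),np.percentile(q[k],[2,98],axis=0).round(3))
```

```text
t 10.45 pos [0.45571737 0.12255596 0.26387884] goal [0.45910426 0.12139475 0.25996886] world d [ 0.0033869  -0.00116121 -0.00390998]
tool d mm [-0.62113974 -0.79249759  5.20514429] rotvec tool [ 0.0056586   0.00144186 -0.00863704] goal-frame d mm [-0.62190662 -0.76840169  5.20866442]
[ 0.04719892  0.65363463 -0.84502424]
485 [[-0.031 -0.028  0.06 ]
 [ 0.006  0.023  0.115]]
```

>>> send_rows:
  commands:
    - [[0, 0, 0.06, 0, 0, 0], [0, 0, 0.06, 0, 0, 0], [0, 0, 0, 0, 0, 0]]

```text
time_s: 10.8
eef_pos: [0.4573, 0.1226, 0.2628]
eef_rot: [0.302, 0.057, 0.952, -0.013]
wrist_force: [-27.2, -2.2, 27.6]
opening: 0.653
grasp_force: 70.0
```

>>> send_rows:
  commands:
    - [[0, 0, 0.05, 0, 0, 0], [0, 0, 0, 0, 0, 0]]

```text
time_s: 10.97
eef_pos: [0.4577, 0.1227, 0.2626]
eef_rot: [0.302, 0.057, 0.951, -0.014]
wrist_force: [-44.7, -2.5, 47.6]
opening: 0.645
grasp_force: 74.8
```

Contact at about 110 mm along the axis, so the pot is home. I relieve the pressure and let go.

>>> send_rows:
  commands:
    - [[0, 0, -0.1, 0, 0, 0], [0, 0, 0, 0, 0, 0]]

```text
time_s: 11.13
eef_pos: [0.4567, 0.1227, 0.2636]
eef_rot: [0.302, 0.057, 0.951, -0.013]
wrist_force: [0.2, -0.0, -0.9]
opening: 0.648
grasp_force: 63.8
```

>>> send_rows:
  commands:
    - [[0.12, 0, 0, 0, 0, 0], [0.1, 0, 0, 0, 0, 0], [0, 0, 0, 0, 0, 0]]

```text
time_s: 11.38
eef_pos: [0.4524, 0.1232, 0.2599]
eef_rot: [0.304, 0.057, 0.951, -0.013]
wrist_force: [-2.5, -0.2, 7.8]
opening: 0.645
grasp_force: 65.2
```

>>> send_rows:
  commands:
    - [[0, 0, 0, 0, 0, 0], [0, 0, 0, 0, 0, 0], [0, 0, 0, 0, 0, 0], [0, 0, 0, 0, 0, 0]]
  jaw: 0.88

```text
time_s: 11.72
eef_pos: [0.4513, 0.1231, 0.2582]
eef_rot: [0.301, 0.058, 0.952, -0.013]
wrist_force: [-0.1, 0.8, -0.2]
opening: 0.877
grasp_force: 0.0
```

Run:
```python
from plan import *
delta(.249); print(status.get_obs()['wrist_force'])
M=np.c_[np.cross(A,Y),Y,A]
t=imaging.camera('top')
for x in models.regions_of(t,'pot'):
    p=cloud(t,x['region']); q=(p-FOOT)@M; k=(abs(q[:,1])<.045)&(q[:,2]>.04)&(abs(q[:,0])<.05)&(q[:,2]<.14)
    if k.sum()>30: print(k.sum(),np.percentile(q[k],[2,98],axis=0).round(3))
```

```text
t 11.7167 pos [0.45127588 0.12306108 0.25817231] goal [0.45910426 0.12139475 0.25996886] world d [ 0.00782838 -0.00166633  0.00179655]
tool d mm [-7.56082234 -0.71645251  3.09975867] rotvec tool [ 0.00551727  0.00075913 -0.00868557] goal-frame d mm [-7.55674114 -0.76500761  3.09810734]
[-0.14968419  0.81617876 -0.19564436]
475 [[-0.02  -0.028  0.059]
 [ 0.015  0.023  0.116]]
```

>>> send_rows:
  commands:
    - [[0, 0, -0.3, 0, 0, 0], [0, 0, -0.5, 0, 0, 0], [0, 0, -0.7, 0, 0, 0], [0, 0, -0.9, 0, 0, 0], [0, 0, -0.9, 0, 0, 0], [0, 0, -0.8, 0, 0, 0], [0, 0, 0, 0, 0, 0]]

```text
time_s: 12.4
eef_pos: [0.3806, 0.1309, 0.3631]
eef_rot: [0.305, 0.057, 0.951, -0.013]
wrist_force: [0.2, 0.3, 1.8]
opening: 0.878
grasp_force: 0.0
```

```bash
cat > sw.py <<'E'
from plan import *
M=np.c_[np.cross(A,Y),Y,A]
PIV=C-.03*X-.112*Y+.066*Z
def look():
  t=imaging.camera('top'); s=imaging.camera('scene')
  for n,c in (('top',t),('scene',s)):
    P=cloud(c,np.ones((384,512),bool))
    q=(P-FOOT)@M
    for yo,nm in ((0,'new'),(.11,'hung')):
        k=(abs(q[:,1]-yo)<.045)&(q[:,2]>.03)&(q[:,2]<.14)&(abs(q[:,0])<.055)&(P[:,2]>.075); print(n,nm,k.sum(),np.percentile(q[k],[1,50,99],axis=0).round(3).tolist())
    w=(P-PIV)@np.c_[X,Y,Z]; k=(abs(w[:,0])<.03)&(abs(w[:,1])<.02)&(w[:,2]>.02)&(w[:,2]<.06)
    if k.sum()>5: print('switch rel pivot',k.sum(),w[k].mean(0).round(4))
  return t,s
E
python3 - <<'E'
from sw import *
t,s=look()
# goal for switch: tool down, closing axis along drier Y
o=status.get_obs(); r=rot(o['eef_rot']); print(o['eef_pos'],o['wrist_force'])
g=R.from_matrix(np.c_[-X,Y,-Z])
p=PIV-.060*X+.033*Z+.173*Z
print('goal',p,'rotvec',(r.inv()*g).as_rotvec(),'in goal frame',g.inv().apply(p-o['eef_pos'])*1000)
a=s['image'][90:234,110:302]; b=t['image'][140:266,90:258]
cv2.imwrite('pics/c5.png',np.hstack([cv2.resize(i,(400,300),interpolation=2) for i in (a,b)]))
E
```

```text
top new 615 [[-0.019, -0.031, 0.036], [-0.0, -0.006, 0.108], [0.037, 0.024, 0.12]]
top hung 657 [[-0.018, 0.08, 0.036], [0.001, 0.104, 0.104], [0.036, 0.135, 0.115]]
switch rel pivot 28 [-0.0112  0.0006  0.0357]
scene new 398 [[-0.017, -0.033, 0.055], [0.012, -0.015, 0.103], [0.044, 0.019, 0.117]]
scene hung 145 [[-0.017, 0.079, 0.054], [0.032, 0.094, 0.088], [0.045, 0.124, 0.112]]
switch rel pivot 20 [-0.01   -0.0023  0.0329]
[0.38111182 0.13056904 0.36005241] [-0.30284588 -1.06510662 -0.59242897]
goal [0.46634382 0.02796478 0.272     ] rotvec [ 0.00876086  0.61534785 -0.00641463] in goal frame [-96.35033422 -92.24284228  88.0524074 ]
```

View pics/c5.png

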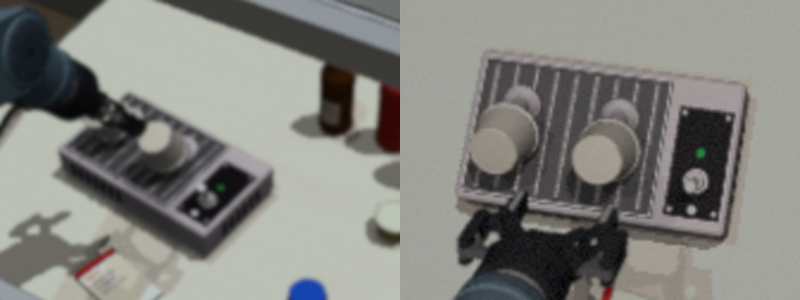

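The new pot hangs on the free peg much like the other one, and the toggle still leans to the white dot. Before going on I compare seating depth between the two pots.

Run:
```python
from sw import *
def fit(P,yo):
    q=(P-FOOT)@M; k=(abs(q[:,1]-yo)<.04)&(q[:,2]>.095)&(q[:,2]<.14)&(abs(q[:,0])<.055); p=q[k]; best=None
    rng=np.random.default_rng(0)
    for _ in range(800):
        a=p[rng.choice(len(p),3,False)]; n=np.cross(a[1]-a[0],a[2]-a[0]); L=np.linalg.norm(n)
        if L<1e-5: continue
        n/=L
        if abs(n[2])<.85: continue
        m=abs((p-a[0])@n)<.002
        if best is None or m.sum()>best.sum(): best=m
    b=p[best]; n=np.linalg.svd(b-b.mean(0))[2][2]; n*=np.sign(n[2])
    return best.sum(),cv2.minEnclosingCircle((b[:,:2]*1000).astype(np.float32)),b.mean(0).round(4),n.round(3),(M@b.mean(0)+FOOT).round(4)
for n in ['top','top','scene']:
    c=imaging.camera(n); P=cloud(c,np.ones((384,512),bool))
    for yo in (0,.11): print(n,yo,fit(P,yo))
```

```text
top 0 (np.int64(222), ((4.041862487792969, -0.3896705210208893), 25.87198257446289), array([ 0.0047, -0.0004,  0.1124]), array([-0.223, -0.018,  0.975]), array([0.5331, 0.1125, 0.1454]))
top 0.11 (np.int64(229), ((12.34841537475586, 110.89046478271484), 25.896120071411133), array([0.0123, 0.1101, 0.111 ]), array([-0.029,  0.006,  1.   ]), array([0.5403, 0.223 , 0.1399]))
top 0 (np.int64(221), ((5.102146148681641, -0.6258547306060791), 26.51386833190918), array([ 0.0039, -0.0006,  0.1124]), array([-0.175,  0.012,  0.985]), array([0.5337, 0.1122, 0.1458]))
top 0.11 (np.int64(214), ((11.440635681152344, 109.96176147460938), 26.765716552734375), array([0.0121, 0.1104, 0.1107]), array([-0.023, -0.004,  1.   ]), array([0.5407, 0.2231, 0.1397]))
scene 0 (np.int64(93), ((5.908846378326416, -0.9200302958488464), 25.900846481323242), array([ 0.0053, -0.0026,  0.11  ]), array([-0.258,  0.112,  0.96 ]), array([0.5337, 0.1102, 0.143 ]))
scene 0.11 (np.int64(25), ((14.846660614013672, 106.29255676269531), 26.757911682128906), array([0.0267, 0.1008, 0.1043]), array([-0.038, -0.322,  0.946]), array([0.5313, 0.2146, 0.1261]))
```

The new pot bears on the tip at the right depth (112 vs 111 mm), but friction holds it about 11° tilted with only 5 mm of sag. The other pot has 12 mm and no tilt. I'll nudge its base gently front-down with closed fingers.

>>> send_rows:
  commands:
    - [[-0.6, 0, 0, 0, 0, 0], [-0.6, 0, 0, 0, 0, 0], [-0.6, 0, 0, 0, 0, 0], [0, 0, 0, 0, 0, 0], [0, 0, 0, 0, 0, 0], [0, 0, 0, 0, 0, 0], [0, 0, 0, 0, 0, 0]]
  jaw: 0

```text
time_s: 13.23
eef_pos: [0.4241, 0.125, 0.3886]
eef_rot: [0.3, 0.058, 0.952, -0.013]
wrist_force: [-0.0, 1.1, -0.4]
opening: 0.0
grasp_force: 0.0
```

Run:
```python
from sw import *
delta(.273,-.045); o=status.get_obs(); print(o['opening'],((o['eef_pos']-FOOT)@M)*1000)
```

```text
t 13.2333 pos [0.4240742  0.12500861 0.38856099] goal [0.48205035 0.11876751 0.30543945] world d [ 0.05797616 -0.0062411  -0.08312154]
tool d mm [ -0.24753787  -0.14004909 101.53470343] rotvec tool [ 0.00527732 -0.00158155 -0.00835217] goal-frame d mm [-8.80169897e-02  3.94384126e-01  1.01534298e+02]
0.0003026368872218097 [-44.91198301  -0.39438413 374.53429767]
```

>>> send_rows:
  commands:
    - [[0, 0, 0.6, 0, 0, 0], [0, 0, 0.8, 0, 0, 0], [0, 0, 0.8, 0, 0, 0], [0, 0, 0.7, 0, 0, 0], [0, 0, 0.48, 0, 0, 0], [0.2, 0, 0, 0, 0, 0], [0.2, 0, 0, 0, 0, 0], [0, 0, 0, 0, 0, 0]]

```text
time_s: 13.9
eef_pos: [0.4712, 0.1205, 0.2992]
eef_rot: [0.3, 0.057, 0.952, -0.013]
wrist_force: [-1.7, -0.7, -0.6]
opening: -0.003
grasp_force: 0.0
```

>>> send_rows:
  commands:
    - [[0.1, 0, 0, 0, 0, 0], [0.1, 0, 0, 0, 0, 0], [0, 0, 0, 0, 0, 0]]

```text
time_s: 14.15
eef_pos: [0.4678, 0.121, 0.2975]
eef_rot: [0.302, 0.057, 0.952, -0.013]
wrist_force: [-0.6, -0.9, 0.1]
opening: 0.001
grasp_force: 0.0
```

```bash
cat >> sw.py <<'E'
def fit(P,yo):
    q=(P-FOOT)@M; k=(abs(q[:,1]-yo)<.04)&(q[:,2]>.095)&(q[:,2]<.14)&(abs(q[:,0]-.008)<.04); p=q[k]; best=None
    rng=np.random.default_rng(0)
    for _ in range(800):
        a=p[rng.choice(len(p),3,False)]; n=np.cross(a[1]-a[0],a[2]-a[0]); L=np.linalg.norm(n)
        if L<1e-5: continue
        n/=L
        if abs(n[2])<.85: continue
        m=abs((p-a[0])@n)<.002
        if best is None or m.sum()>best.sum(): best=m
    b=p[best]; n=np.linalg.svd(b-b.mean(0))[2][2]; n*=np.sign(n[2])
    return best.sum(),b.mean(0).round(4),n.round(3)
def pots():
    o=status.get_obs(); print('tcp peg frame',((o['eef_pos']-FOOT)@M*1000).round(1),o['wrist_force'].round(1))
    c=imaging.camera('top'); P=cloud(c,np.ones((384,512),bool))
    for yo in (0,.11): print(yo,fit(P,yo))
E
python3 -c "
from sw import *
pots()"
```

```text
tcp peg frame [-28.6   0.5 274.8] [-0.6 -0.9  0.1]Traceback (most recent call last):
  File "<string>", line 3, in <module>
    pots()
    ~~~~^^
  File "sw.py", line 29, in pots
    for yo in (0,.11): print(yo,fit(P,yo))
                                ~~~^^^^^^
  File "sw.py", line 24, in fit
    b=p[best]; n=np.linalg.svd(b-b.mean(0))[2][2]; n*=np.sign(n[2])
                 ~~~~~~~~~~~~~~~~~~~~~~~~~~~~~^^^
IndexError: index 2 is out of bounds for axis 0 with size 1
```

>>> send_rows:
  commands:
    - [[0.08, 0, 0, 0, 0, 0], [0.08, 0, 0, 0, 0, 0], [0, 0, 0, 0, 0, 0]]

```text
time_s: 14.45
eef_pos: [0.4652, 0.1213, 0.2957]
eef_rot: [0.303, 0.057, 0.951, -0.013]
wrist_force: [1.0, 1.0, 3.6]
opening: -0.005
grasp_force: 1.9
```

>>> send_rows:
  commands:
    - [[0.08, 0, 0, 0, 0, 0], [0.05, 0, 0, 0, 0, 0], [0, 0, 0, 0, 0, 0]]

```text
time_s: 14.7
eef_pos: [0.4617, 0.1216, 0.2927]
eef_rot: [0.302, 0.057, 0.951, -0.013]
wrist_force: [1.6, -0.8, 4.5]
opening: 0.001
grasp_force: 2.2
```

>>> send_rows:
  commands:
    - [[-0.3, 0, 0, 0, 0, 0], [-0.3, 0, 0, 0, 0, 0], [0, 0, -0.5, 0, 0, 0], [0, 0, -0.8, 0, 0, 0], [0, 0, -0.8, 0, 0, 0], [0, 0, -0.8, 0, 0, 0], [0, 0, -0.5, 0, 0, 0], [0, 0, 0, 0, 0, 0]]

```text
time_s: 15.37
eef_pos: [0.4176, 0.1262, 0.3887]
eef_rot: [0.303, 0.057, 0.951, -0.013]
wrist_force: [0.3, -0.5, 0.1]
opening: -0.0
grasp_force: 0.0
```

```bash
python3 -c "
from sw import *
pots();look();c=imaging.camera('top')
cv2.imwrite('pics/c6.png',cv2.resize(c['image'][140:266,90:258],(640,480),interpolation=2))"
```

```text
tcp peg frame [-39.6   0.  378.5] [ 0.3 -0.5  0.1]
0 (np.int64(173), array([ 0.0094, -0.0032,  0.1107]), array([0.028, 0.004, 1.   ]))
0.11 (np.int64(219), array([0.0112, 0.1109, 0.1102]), array([-0.017, -0.024,  1.   ]))
top new 564 [[-0.017, -0.029, 0.033], [-0.002, -0.007, 0.099], [0.034, 0.027, 0.114]]
top hung 650 [[-0.018, 0.08, 0.034], [0.001, 0.104, 0.104], [0.035, 0.135, 0.114]]
switch rel pivot 27 [-0.0115  0.0007  0.0359]
scene new 400 [[-0.016, -0.031, 0.055], [0.014, -0.014, 0.102], [0.043, 0.024, 0.113]]
scene hung 407 [[-0.016, 0.076, 0.055], [0.015, 0.095, 0.101], [0.044, 0.133, 0.115]]
switch rel pivot 21 [-0.0095 -0.0015  0.0321]
```

Now the pot hangs like the other one, with no tilt, depth 111 mm and the sag right. On to the switch.

>>> send_rows:
  commands:
    - [[0, 0, 0, 0, 0.9, 0], [0, 0, 0, 0, 0.9, 0], [0, 0, 0, 0, 0.9, 0], [0, 0, 0, 0, 0.9, 0], [0, 0, 0, 0, 0.9, 0], [0, 0, 0, 0, 0.9, 0], [0, 0, 0, 0, 0.75, 0], [0, 0, 0, 0, 0, 0]]

```text
time_s: 16.23
eef_pos: [0.4184, 0.1255, 0.3841]
eef_rot: [-0.004, 0.059, 0.998, 0.005]
wrist_force: [0.4, 0.5, 0.1]
opening: -0.002
grasp_force: 0.0
```

>>> send_rows:
  commands:
    - [[0, -0.6, 0, 0, 0, 0], [0, -0.8, 0, 0, 0, 0], [0, -0.8, 0, 0, 0, 0], [-0.5, -0.6, 0, 0, 0, 0], [-0.5, -0.2, 0.3, 0, 0, 0], [0, 0, 0.5, 0, 0, 0], [0, 0, 0, 0, 0, 0]]

```text
time_s: 16.82
eef_pos: [0.4363, 0.0326, 0.3576]
eef_rot: [-0.003, 0.06, 0.998, 0.005]
wrist_force: [-1.1, 0.4, -0.9]
opening: -0.002
grasp_force: 0.0
```

Run:
```python
from sw import *
o=status.get_obs(); r=rot(o['eef_rot']); print(o['time_s'],o['eef_pos'])
g=R.from_matrix(np.c_[-X,Y,-Z]); p=PIV-.060*X+.029*Z+.173*Z
print('goal',p,'rotvec',(r.inv()*g).as_rotvec(),'tool d',r.inv().apply(p-o['eef_pos'])*1000)
```

```text
16.8167 [0.43625601 0.03257329 0.35756368]
goal [0.46634382 0.02796478 0.268     ] rotvec [ 0.00960229 -0.00621771 -0.00552026] tool d [-30.98128009  -1.84558254  89.35839191]
```

>>> send_rows:
  commands:
    - [[-0.3, 0, 0.5, 0, 0, 0], [-0.35, 0, 0.7, 0, 0, 0], [-0.35, 0, 0.7, 0, 0, 0], [0, -0.06, 0.6, 0, 0, 0], [0, 0, 0.45, 0, 0, 0], [0, 0, 0, 0, 0, 0]]

```text
time_s: 17.32
eef_pos: [0.4647, 0.0293, 0.2692]
eef_rot: [-0.004, 0.059, 0.998, 0.005]
wrist_force: [-0.7, 0.2, -0.6]
opening: 0.001
grasp_force: 0.0
```

>>> send_rows:
  commands:
    - [[-0.3, 0, 0, 0, 0, 0], [-0.3, 0, 0, 0, 0, 0], [-0.3, 0, 0, 0, 0, 0], [-0.3, 0, 0, 0, 0, 0], [0, 0, 0, 0, 0, 0]]

```text
time_s: 17.73
eef_pos: [0.5049, 0.0242, 0.2751]
eef_rot: [0.001, 0.059, 0.998, 0.005]
wrist_force: [-3.6, 1.7, 12.1]
opening: 0.003
grasp_force: 5.3
```

Run:
```python
from sw import *
o=status.get_obs(); print('tips rel pivot',((o['eef_pos']-PIV)@np.c_[X,Y,Z]-[0,0,.173])*1000,o['wrist_force'],o['time_s'])
c=imaging.camera('top'); s=imaging.camera('scene')
cv2.imwrite('pics/c7.png',np.hstack([cv2.resize(i,(400,300),interpolation=2) for i in (s['image'][130:226,150:278],c['image'][150:246,170:298])]))
```

```text
tips rel pivot [-21.30266119   0.62621806  36.13311004] [-3.6147665   1.68215215 12.05493346] 17.7333
```

View pics/c7.png

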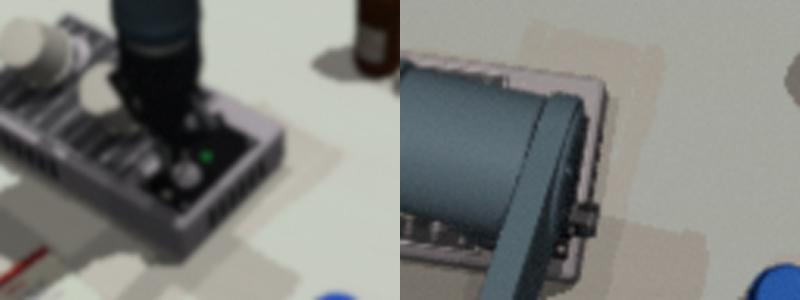

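The fingers sit too high and are riding up on the toggle's round end. Back off, go lower and push again.

>>> send_rows:
  commands:
    - [[0.4, 0, 0, 0, 0, 0], [0.4, 0, 0, 0, 0, 0], [0.3, 0, 0, 0, 0, 0], [0, 0, 0.25, 0, 0, 0], [0, 0, 0.25, 0, 0, 0], [0, 0, 0, 0, 0, 0]]

```text
time_s: 18.33
eef_pos: [0.4691, 0.0286, 0.2559]
eef_rot: [-0.002, 0.059, 0.998, 0.005]
wrist_force: [-0.3, -0.2, -0.2]
opening: -0.003
grasp_force: 0.0
```

Run:
```python
from sw import *
o=status.get_obs(); print('tips rel pivot',((o['eef_pos']-PIV)@np.c_[X,Y,Z]-[0,0,.173])*1000,o['wrist_force'],o['q'])
s=imaging.camera('scene'); w=imaging.camera('wrist')
P=cloud(s,np.ones((384,512),bool)); q=(P-PIV)@np.c_[X,Y,Z]; k=(abs(q[:,0])<.03)&(abs(q[:,1])<.02)&(q[:,2]>.02)&(q[:,2]<.06); print(k.sum(),q[k].mean(0),q[k].min(0),q[k].max(0))
cv2.imwrite('pics/c8.png',np.hstack([cv2.resize(s['image'][140:212,170:266],(400,300),interpolation=2),cv2.resize(w['image'],(400,300))]))
```

```text
tips rel pivot [-57.33045214   0.89768041  16.88367516] [-0.34485191 -0.16730525 -0.17597118] [-0.19557023  0.14779439  1.98226351  0.01104874  1.01618325 -1.65423552]<stdin>:4: RuntimeWarning: Mean of empty slice.
  ret = um.true_divide(
Traceback (most recent call last):
ValueError: zero-size array to reduction operation minimum which has no identity
```

>>> send_rows:
  commands:
    - [[-0.3, 0, 0, 0, 0, 0], [-0.3, 0, 0, 0, 0, 0], [-0.3, 0, 0, 0, 0, 0], [-0.1, 0, 0, 0, 0, 0], [0, 0, 0, 0, 0, 0]]

```text
time_s: 18.85
eef_pos: [0.4999, 0.0248, 0.2572]
eef_rot: [-0.001, 0.059, 0.998, 0.005]
wrist_force: [-1.5, -0.7, -0.2]
opening: 0.0
grasp_force: 0.8
```

>>> send_rows:
  commands:
    - [[-0.15, 0, 0, 0, 0, 0], [-0.15, 0, 0, 0, 0, 0], [0, 0, 0, 0, 0, 0]]

```text
time_s: 19.1
eef_pos: [0.5088, 0.0238, 0.2574]
eef_rot: [-0.0, 0.059, 0.998, 0.005]
wrist_force: [-1.2, 1.0, 0.4]
opening: -0.001
grasp_force: 0.0
```

>>> send_rows:
  commands:
    - [[0.5, 0, 0, 0, 0, 0], [0.7, 0, 0, 0, 0, 0], [0.7, 0, 0, 0, 0, 0], [0, 0, -0.7, 0, 0, 0], [0, 0, -0.9, 0, 0, 0], [0, 0, -0.9, 0, 0, 0], [0.9, 0, -0.9, 0, 0, 0], [0.9, 0, -0.9, 0, 0, 0]]

```text
time_s: 19.77
eef_pos: [0.3977, 0.0356, 0.3877]
eef_rot: [-0.001, 0.059, 0.998, 0.005]
wrist_force: [-0.6, 0.9, 0.8]
opening: 0.0
grasp_force: 0.0
```

>>> send_rows:
  commands:
    - [[0.9, 0, -0.5, 0, 0, 0], [0.6, 0, 0, 0, 0, 0], [0, 0, 0, 0, 0, 0]]

```text
time_s: 20.02
eef_pos: [0.3511, 0.0415, 0.4026]
eef_rot: [0.001, 0.059, 0.998, 0.005]
wrist_force: [0.9, 0.5, -0.4]
opening: -0.001
grasp_force: 0.0
```

Run:
```python
from sw import *
pots(); t,s=look()
cv2.imwrite('pics/c9.png',np.hstack([cv2.resize(s['image'][120:240,140:300],(400,300),interpolation=2),cv2.resize(t['image'][150:246,130:258],(400,300),interpolation=2)]))
```

```text
tcp peg frame [ -1.4 -91.7 422.1] [ 0.9  0.5 -0.4]
0 (np.int64(227), array([0.0134, 0.0009, 0.1105]), array([-0.019,  0.005,  1.   ]))
0.11 (np.int64(235), array([0.0122, 0.1095, 0.1103]), array([-0.024, -0.006,  1.   ]))
top new 649 [[-0.017, -0.029, 0.033], [0.002, -0.004, 0.106], [0.037, 0.027, 0.114]]
top hung 654 [[-0.018, 0.08, 0.035], [0.001, 0.104, 0.104], [0.036, 0.135, 0.115]]
switch rel pivot 31 [0.0083 0.0003 0.0346]
scene new 399 [[-0.016, -0.031, 0.055], [0.014, -0.014, 0.102], [0.043, 0.023, 0.113]]
scene hung 2 [[-0.004, 0.083, 0.052], [-0.003, 0.084, 0.054], [-0.002, 0.084, 0.057]]
switch rel pivot 27 [ 0.0097 -0.0016  0.0306]
```

View pics/c9.png

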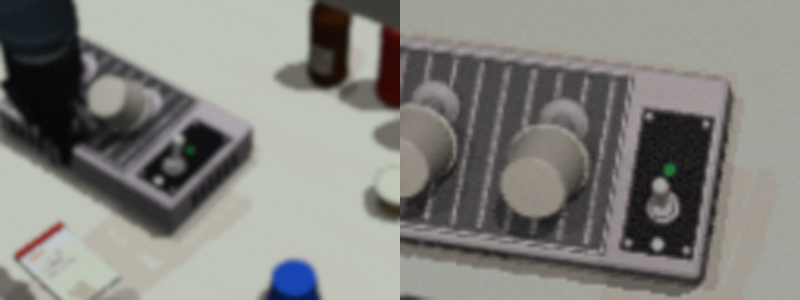

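The toggle now leans to the green dot (right crop at (662,188)), both pots hang home in the same pose, and the arm is clear.

```bash
python3 -c "
from h import *
print(ctrl.hand_in())"
```

```text
the job is handed in; nothing more can be done
None
```

The steel pot hangs fully home on the free peg, released, and the blower toggle is over at the green dot; the hung pot, both tubs and the shaker were left alone, and I handed the job in at about 20 s.

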